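Nest the separator discs and bring the spread snap ring to its groove

ROBOT

A 6-joint arm with a two-finger parallel gripper is mounted at the origin on a cart in front of the work surface, level with it; the furniture and walls round the work are solid. World frame = base frame: x ahead of the robot, y to its left, z up, the work surface at z = 0. Lengths are in m, angles in rad, forces in N, time in s.
With the tool pointing down it reaches from about 0.3 to 0.875 m from the base axis. Payload 6.4 kg.
Tool frame: the origin (TCP) lies midway between the tips of the shut fingers; the grasp point (between the pads) lies 19 mm behind it (arm.hold_point_z is the distance from the TCP to the grasp point, in m); z points along the fingers, x is the direction in which the jaws open and shut, and the axes are right-handed (so a half turn about z gives the same grasp; the last joint's range is limited). The gripper opens to 85 mm and grips with 20 to 120 N. Pads are 22 mm wide; open, the fingers measure 114 mm over their backs; the gripper's body (76 mm by 85 mm) begins 54 mm behind the grasp point. The pads swing forward as they close: fully open they stand 13 mm farther back than shut.
Start: joints at [-1.524, 0.181, 1.607, -0, 1.354, -0.206], TCP at [0.144, -0.557, 0.231] pointing down, gripper open.
Joint ranges: [-2.99, 2.99], [-0.89, 2.07], [0.3, 2.58], [-1.14, 4.28], [0, 2.63], [-3.12, 3.12]. Speed limits (rad/s): [2.57, 2.57, 3.01, 3.14, 3.14, 3.14].

INTERFACE

Orientations are given as a unit quaternion [w, x, y, z].
In Python, from station import arm, cams gives the robot as it stands.
- The arm moves only by the tool drive_tool, never from a script. Its argument "steps" is a list of rows, each a list of 5 numbers: the opening, from -1 (shut) to 1 (fully open), then the shift along the tool's x, y, z in cm, then the turn about the tool's z in rad. In form: [[hand, tx, ty, tz, yaw], ...]. A call has 1 to 8 rows; each row shifts and turns the commanded pose from where the row before left it, along the tool's axes as they then stand; what a row does not reach is not made up. A row lasts 1/8 s, in which the tool goes at most 62.5 mm and 10.7 degrees, less where a joint would pass 70% of its speed; a pose out of reach is approached as far as the arm can. A call is refused whole if a number of a shift passes 6.25 or a number of a turn 0.188, either way. A call with a gripper value outside its range is refused whole. The fingers move at their own pace and stop on an object; "squeeze" is the grip in N (left out, the last holds). Time passes only in rows, so rows that do not move let the fingers close. It gives the time, the measured TCP pose, the force and the opening at its end, in the units of the state.
- arm.state(): the state, without advancing time (a new reading comes with each control period).
- cams.camera(name): name is "side" or "top"; returns a dict with "frame" (480x640x3 uint8, blue, green, red), "K" (3x3 intrinsics, pixels), "origin" and "attitude" of the camera in the world. Camera axes: x right, y up, looking along -z (the intrinsics and any distortion apply to the point x, -y, -z); pixel columns grow to the right and rows downward; lengths in m; the calibration is good to about 2 mm. A picture is of the moment at which its call begins. There is no depth.
- arm.hand_in(): hands the job in, once; it reports no verdict.
The state is a dict: "t": time; "q": joint angles; "joint_vel": joint speeds; "tau": joint torques, N m; "tcp_pos": TCP position; "tool_rot": TCP orientation; "force": force on the tool from outside, world axes, zero at the start; "ft_torque": the same for the moment, N m; "width": finger opening in m.
Only numpy, scipy, OpenCV 4.12 (cv2) and the standard library are available. Lean on these libraries where they do the work, as an engineer would, in place of code of your own. Each camera call takes 0.05 s, during which the arm holds its last target. There are 200 camera calls.

TASK

Finish assembling the disc separator: nest the two loose conical discs, one after the other, over the spindle on top of the disc that is already there, and let go of them. Then take the pliers lying on the grey rest by both teal handles and squeeze them fully, so that they spread the snap ring on their tips, lift it off, bring it level down over the spindle to the height of the groove, and finish while still holding it there with the pliers squeezed - ring spread, round the spindle, level with the groove and not resting on the discs - so that I can check it before it is let go. Leave everything else on the bench where it is.

Things in the scene. Friction and masses are not known exactly. Their poses are not given: they have to be found in the camera images.
- spindle: Fixed separator spindle on a dark round flange (104 mm across, 12 mm thick), one steel disc like the loose ones already seated on it (underside 12 mm, hub top 39 mm above the bench). Upright shaft 36 mm in diameter, 80 mm high, then a tapered nose narrowing to 22 mm at its top, 90.5 mm above the bench. Origin: on the shaft's axis at bench level; z up.
- groove (a point): Centre of the snap ring's groove, on the shaft's axis, 71 mm above the bench. The groove is the dark band round the shaft from 68 to 74 mm (6 mm high, 1.2 mm deep), just above where the hub of the top disc will end (about 67 mm).
- disc_a: One of two equal loose steel discs, 60 g: hollow cone 76 mm across at its lower rim, 27 mm high, wall 3 mm; its top is a straight open hub, 47 mm outside, 41 mm inside, free to grip from above 17 to 27 mm over the rim. Origin: centre of the underside; z up. A disc seats flat on the hub below, 14 mm above that disc: the first ends with its origin 26 mm, the next 40 mm above the bench. Either first.
- disc_b: The other loose disc, equal to disc_a in every way.
- rest: Fixed grey rest, plate 204 x 96 x 5 mm, with the pliers lying on it, the ring on their tips. A block under the pivot (11 mm either way) and a ledge under the handle ends (77 to 87 mm behind the pivot) are 24 mm high, the pad under the ring 20.5 mm; between block and ledge the handles lie free. Origin: on the bench under the pivot; x toward the ring, z up.
- pliers: Loose snap-ring pliers, 0.13 kg: two teal handles, dark jaws, bent tips down through the ring's eyes, hooked outward under them. Origin: on the pivot at the underside; x toward the tips, z up. Handles 14 mm tall, flat upright sides, 22 to 94 mm behind the pivot, in a V. Squeezing them spreads the tips. Hold level, firmly (20 N or more) against the stop, or they swing in the grip or open.
- pliers_grip (a point): Where to grip: midway between the handles, 46 mm behind the pivot, 7 mm above the pliers' underside (31 mm above the bench on the rest). x toward the tips, z up. Outer width over the handles here 57 mm at rest (64 mm 12 mm farther back), 29 mm and parallel against the stop; the squeeze takes up to about 10 N.
- pliers_left (a joint): How far each half of the pliers is turned by squeezing, rad: 0 at rest (a light spring opens them), 0.28 against the stop. Both halves move alike.
- ring: Loose steel snap ring, 22 g, 3 mm thick, 4 mm wide, lying level on the rest with the pliers' tips in its two eyes. 34 mm inside when relaxed, too small for the shaft; fully spread, a 41 mm circle passes. Its own spring holds it on the tips while they stay squeezed. Origin: centre of the relaxed ring, underside, 71 mm ahead of the pliers' pivot; x toward its gap, z up.
- ring_eye (a point): Centre of the spread ring's opening at half its thickness: 4 mm from the ring's origin toward the gap; about 113 mm ahead of pliers_grip and 9 mm below it. z is the ring's upward normal. This point is to come to the groove's centre.
- ring_left (a joint): How far each half of the ring is bent open about its back, rad: 0 relaxed, about 0.25 with the pliers fully squeezed. Both halves move alike.
- cup_red: Bystander: specimen cup with a red lid, 62 mm across, 69 mm high; origin under its centre.
- tubes: Bystander: white tray of dark-capped tubes, 89 x 162 x 44 mm; origin under its centre.
- cartridge: Bystander: flat white test cartridge, 44 x 62 x 10 mm; origin under its centre.
Not all that is in view belongs to the job. Leave any pink or purple look-alike of the disc_a alone.

How it is judged:
On the way, in this order (a step that is already met when the one before it is completed fails the run):
1. both loose discs are nested over the spindle and let go (horizontal distance between each of disc_a, disc_b and spindle below 0.004 m and angle between each of disc_a, disc_b's own z axis and vertical below 0.08 rad and z of disc_a in the frame of spindle between 0.0235 and 0.0425 m and z of disc_b in the frame of spindle between 0.0235 and 0.0425 m and contact force between the fingers and disc_a below 0.2 N and contact force between the fingers and disc_b below 0.2 N), for 0.2 s.
2. the ring is spread on the tips of the pliers and lifted clear of its rest (value of joint ring_left between 0.15 and 0.4 rad and height (world z) of ring_eye above 0.05 m and contact force between ring and rest below 0.05 N and contact force between the fingers and pliers above 3 N), for 0.2 s.
At the end, for the whole second after the job is handed in: both loose discs stay nested (4 mm off axis, 0.08 rad) and untouched; the fingers hold the squeezed pliers; the ring on their tips is spread over 0.15 rad a half, within 5 mm of the shaft's axis and 2.5 mm of the groove's mid-height, level within 0.12 rad, still, and not resting on a disc (all of step 1 and value of joint ring_left between 0.15 and 0.4 rad and horizontal distance between ring_eye and groove below 0.005 m and z of ring_eye in the frame of groove between -0.0025 and 0.0025 m and angle between ring_eye's own z axis and vertical below 0.12 rad and contact force between the fingers and pliers above 3 N and contact force between pliers and ring above 1 N and contact force between ring and disc_a below 0.3 N and contact force between ring and disc_b below 0.3 N and linear speed of ring below 0.02 m/s); the arm keeps its last pose, push and grip.
It fails at once if a bystander (red-lidded cup, tube tray or cartridge) is pushed more than 20 mm (distance of any of cup_red, tubes, cartridge from where it was at the start of the episode above 0.02 m).
It also fails if it takes over 72 s, if anything falls off the work surface, if the arm or the gripper's body presses on something with over 40 N, if the wrist force passes 120 N, or if a joint passes its speed limit or range.

## Working session

There is one attempt and no reset: what is moved stays moved. The work goes in short steps, Python scripts to look and compute and a tool call to move; the robot and the scene stay as the last step left them, time stands still between calls to the robot, and variables do not carry over. Pictures are saved under pics/ and viewed, about 8 in all and at most 12, crops included, and the job is handed in when it is done.

Besides the shell and the picture viewer there is one more tool, called after "Request:" as name([rows], argument=value, ...), one row to a line, values as JSON. drive_tool: Moves the arm, as the interface text tells. Its arguments: {"type":"object","properties":{"steps":{"type":"array","items":{"type":"array","items":{"type":"number"}}},"squeeze":{"type":"number"}},"required":["steps"]}

```bash
mkdir -p pics; cat > h.py <<'E'
import numpy as np, cv2
from station import arm, cams
from scipy.spatial.transform import Rotation as R
def shot(n,f):
    c=cams.camera(n); cv2.imwrite(f,c["frame"]); return c
def rot(c):
    a=np.array(c["attitude"],float)
    return a if a.shape==(3,3) else R.from_quat(np.r_[a[1:],a[0]]).as_matrix()
def ray(c,u,v):
    K=np.array(c["K"]); d=np.linalg.inv(K)@[u,v,1]
    return np.array(c["origin"]),rot(c)@(d*[1,-1,-1])
def onz(c,u,v,z):
    o,d=ray(c,u,v); return o+d*(z-o[2])/d[2]
def proj(c,p):
    q=rot(c).T@(np.array(p)-c["origin"]); q=q*[1,-1,-1]; r=np.array(c["K"])@q; return r[:2]/r[2]
E
python3 - <<'E'
from h import *
import pickle
for n in("top","side"):
    c=shot(n,f"pics/{n}0.png"); pickle.dump(c,open(n+"0.pkl","wb")); print({k:v for k,v in c.items() if k!="frame"})
s=arm.state();print(s)
E
```

```text
{'K': array([[439.12250196,   0.        , 314.28648437],
       [  0.        , 439.12250196, 238.48276452],
       [  0.        ,   0.        ,   1.        ]]), 'origin': array([ 0.30818241, -0.10098226,  1.22928566]), 'attitude': array([ 0.71069376,  0.07973866, -0.07554152, -0.6948738 ])}
{'K': array([[492.80472945,   0.        , 312.38091197],
       [  0.        , 492.80472945, 236.85105576],
       [  0.        ,   0.        ,   1.        ]]), 'origin': array([ 0.09158802, -0.7509499 ,  1.57127152]), 'attitude': array([ 0.92814428,  0.22888748, -0.07562526, -0.28361865])}
{'t': 0.1, 'q': array([-1.52432035e+00,  1.81478818e-01,  1.60786747e+00, -1.13116146e-05,
        1.35377450e+00, -2.06305442e-01]), 'joint_vel': array([-0.00069431, -0.00064934, -0.00312482,  0.0002099 , -0.00021505,
        0.00178147]), 'tau': array([ 8.12659673e-04, -4.45874012e+01, -3.52238846e+01, -1.74352208e-04,
        4.12635418e-03, -2.77490960e-05]), 'tcp_pos': array([ 0.14379447, -0.55624485,  0.23048703]), 'tool_rot': array([-5.78103077e-04,  7.90600907e-01, -6.12331300e-01, -4.99627312e-04]), 'force': array([ 0.95740783,  0.25087059, -0.86424971]), 'ft_torque': array([ 0.0078146 ,  0.05750654, -0.0025141 ]), 'width': 0.0854181958666916}
```

View pics/top0.png

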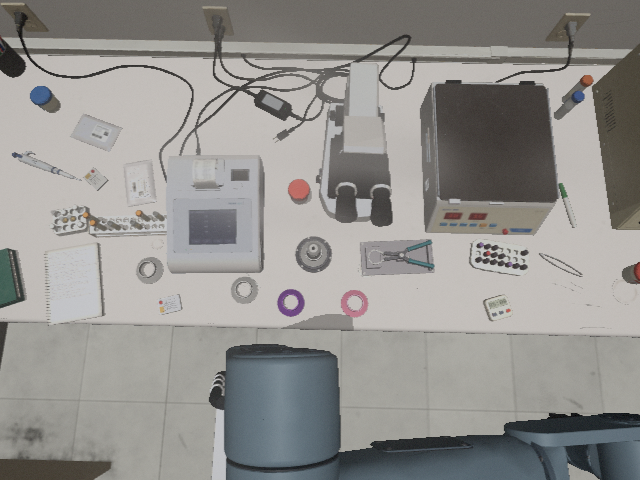

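View pics/side0.png

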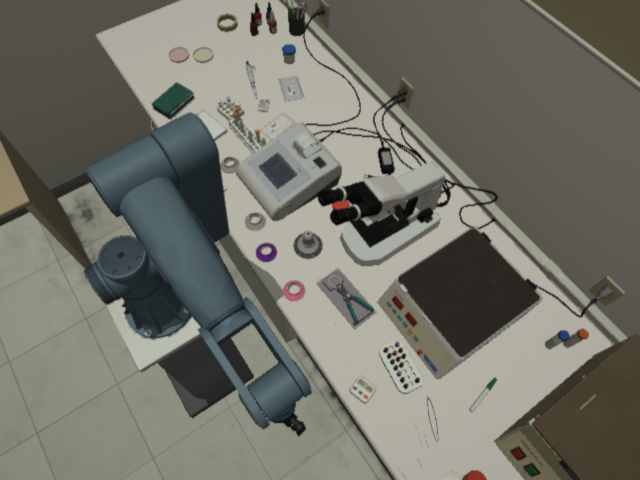

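Top view: the grey discs at (149,270) and (244,290) are the wanted ones. The purple (291,302) and pink (354,303) are look-alikes to leave, and the disc at (314,253) is the one already on the spindle. The pliers and rest are at about (398,257), with the ring end on the left. The red cup is at (299,189).

```bash
python3 - <<'E'
from h import *
import pickle
c=pickle.load(open("top0.pkl","rb"));f=c["frame"]
for n,(u,v),z in [("dA",(149,270),.027),("dB",(244,290),.027),("spin",(314,253),.03),("rest",(398,257),.02),("purple",(291,302),.02),("pink",(354,303),.02)]:
    p=onz(c,u,v,z);print(n,p.round(3),np.hypot(*p[:2]).round(3))
A=cv2.resize(f[235:325,125:285],None,fx=5,fy=5,interpolation=cv2.INTER_CUBIC)
B=cv2.resize(f[225:285,285:445],None,fx=5,fy=5,interpolation=cv2.INTER_CUBIC)[:300]
cv2.imwrite("pics/crop0.png",np.vstack([A[:300],B]))
E
```

```text
dA [0.478 0.364 0.027] 0.601
dB [0.428 0.098 0.027] 0.439
spin [ 0.535 -0.091  0.03 ] 0.543
rest [ 0.531 -0.326  0.02 ] 0.623
purple [ 0.399 -0.031  0.02 ] 0.4
pink [ 0.4   -0.203  0.02 ] 0.449
```

View pics/crop0.png

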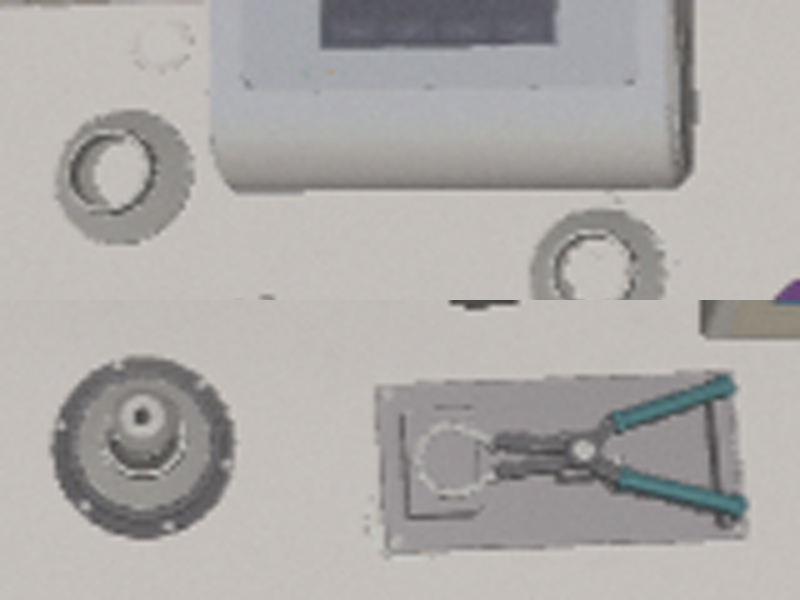

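The crop shows plain steel discs at full-image (149,270) and (244,290), the spindle nose at about (313,249), the ring at (375,256) and the pliers' pivot at (402,255). The handles point right, toward -y. Next I measure in both views.

```bash
cat > m.py <<'E'
from h import *
from scipy.optimize import least_squares
def circ(c,uv,z,r,win,thr=25,lo=0):
    f=c["frame"].astype(int);u,v=map(int,uv);w=win
    P=f[v-w:v+w,u-w:u+w]; bg=np.median(P.reshape(-1,3)[P.sum(2).ravel()>np.percentile(P.sum(2),60)],0)
    m=((bg-P).sum(2)>thr*3).astype(np.uint8)
    n,l,st,_=cv2.connectedComponentsWithStats(m)
    # component nearest to centre
    best=min(range(1,n),key=lambda i:(st[i,4]<60,np.hypot(st[i,0]+st[i,2]/2-w,st[i,1]+st[i,3]/2-w)))
    k,_=cv2.findContours((l==best).astype(np.uint8),cv2.RETR_EXTERNAL,cv2.CHAIN_APPROX_NONE)
    k=max(k,key=len)[:,0]
    p=np.array([onz(c,a+u-w,b+v-w,z)[:2] for a,b in k])
    s=least_squares(lambda x:np.hypot(*(p-x[:2]).T)-x[2],[*p.mean(0),r],loss="soft_l1",f_scale=.002)
    return s.x.round(4),len(k),bg
def handles(c,win):
    u0,v0,u1,v1=win
    P=c["frame"][v0:v1,u0:u1]; h=cv2.cvtColor(P,cv2.COLOR_BGR2HSV)
    m=cv2.inRange(h,(80,70,30),(105,255,200))
    n,l,st,_=cv2.connectedComponentsWithStats(m)
    out=[]
    for i in sorted(range(1,n),key=lambda i:-st[i,4])[:2]:
        y,x=np.nonzero(l==i); p=np.array([onz(c,a+u0,b+v0,.036)[:2] for a,b in zip(x,y)])
        mu=p.mean(0);d=np.linalg.svd(p-mu)[2][0]; d*=np.sign(d[1]); t=(p-mu)@d
        out.append((mu,d,t.min(),t.max(),st[i,4]))
    return out
E
python3 - <<'E'
from m import *
import pickle
T=pickle.load(open("top0.pkl","rb"));S=pickle.load(open("side0.pkl","rb"))
for n,uv,z,r,w in [("dA",(149,270),.001,.038,20),("dB",(244,290),.001,.038,17),("spin",(314,254),.012,.052,26)]:
    x=circ(T,uv,z,r,w);print(n,x)
    q=proj(S,[*x[0][:2],z]);print("  side at",q.round(1),circ(S,q,z,r,w+2))
for c,w in((T,(395,230,445,285)),(S,(325,275,380,330))):
    H=handles(c,w)
    for h in H: print([np.round(a,4) for a in h])
    (a,d,*_),(b,e,*_)=H
    s=np.linalg.solve(np.c_[d,-e],b-a);X=a+d*s[0]; D=d+e;D/=np.linalg.norm(D);L=((a+b)/2-X)@D
    print("apex",X.round(4),"dir",D.round(3),"yaw",np.degrees(np.arctan2(D[1],D[0])).round(1),"mid dist",L.round(4),"mid",((a+b)/2).round(4))
for n,c in(("t",T),("s",S)):
    print(n,"pred of ring/spindle top",proj(c,[.535,-.091,.09]))
E
```

```text
dA (array([0.4817, 0.3732, 0.0374]), 77, array([187., 191., 195.]))
  side at [229.2 164.4] (array([0.4467, 0.373 , 0.0755]), 176, array([165., 178., 180.]))
dB (array([0.4318, 0.1026, 0.0368]), 80, array([187., 191., 195.]))
  side at [254.  220.6] (array([0.4336, 0.0992, 0.0374]), 54, array([167., 179., 181.]))
spin (array([ 0.5356, -0.0886,  0.051 ]), 106, array([187., 191., 195.]))
  side at [306.6 243.8] (array([ 0.5364, -0.0943,  0.0526]), 80, array([167., 179., 181.]))
[array([ 0.5127, -0.3861]), array([0.2181, 0.9759]), np.float64(-0.033), np.float64(0.0347), np.int32(73)]
[array([ 0.5625, -0.3812]), array([-0.33 ,  0.944]), np.float64(-0.0335), np.float64(0.0326), np.int32(71)]
apex [ 0.5327 -0.2962] dir [-0.058  0.998] yaw 93.3 mid dist -0.0876 mid [ 0.5376 -0.3837]
[array([ 0.5621, -0.3855]), array([-0.3065,  0.9519]), np.float64(-0.0358), np.float64(0.0344), np.int32(67)]
[array([ 0.5131, -0.3876]), array([0.2215, 0.9752]), np.float64(-0.0373), np.float64(0.036), np.int32(67)]
apex [ 0.5337 -0.2972] dir [-0.044  0.999] yaw 92.5 mid dist -0.0895 mid [ 0.5376 -0.3866]
t pred of ring/spindle top [313.95909097 248.77683187]
s pred of ring/spindle top [306.83514343 233.97292757]
```

```bash
python3 - <<'E'
from m import *
import pickle
T=pickle.load(open("top0.pkl","rb"));S=pickle.load(open("side0.pkl","rb"))
def tri(a,b):
    o,d=ray(T,*a);p,e=ray(S,*b);d/=np.linalg.norm(d);e/=np.linalg.norm(e)
    s=np.linalg.lstsq(np.c_[d,-e],p-o,rcond=None)[0];return ((o+d*s[0]+p+e*s[1])/2).round(3),np.linalg.norm(o+d*s[0]-p-e*s[1]).round(3)
print("epL",tri((346,223),(321,196)),"epR",tri((381,226),(333,214)))
print("analyzer front-left/right corners",tri((170,271),(238,168)),tri((262,271),(277,216)))
print("an z0",onz(T,215,272,0),onz(T,215,272,.05),"spindle nose",tri((313,249),(307,234)))
E
```

```text
epL (array([ 0.531, -0.156,  0.411]), np.float64(0.015)) epR (array([ 0.525, -0.223,  0.413]), np.float64(0.014))
analyzer front-left/right corners (array([0.475, 0.286, 0.081]), np.float64(0.013)) (array([0.487, 0.045, 0.058]), np.float64(0.02))
an z0 [0.47991219 0.18751211 0.        ] [0.47292725 0.17577788 0.05      ] spindle nose (array([ 0.536, -0.089,  0.084]), np.float64(0.002))
```

Request:
drive_tool([
  [1, -5, -2, 0, 0.12],
  [1, -5, -2, 0, 0.133],
  [1, -5, -4, 0, 0],
  [1, -5, -4, 0, 0],
  [1, -5, -4, 0, 0],
  [1, -5, -4, 0, 0],
  [1, -5, -3, 0, 0],
  [1, -5, -3, 0, 0],
])

```text
t: 1.1
tcp_pos: [0.3807, -0.154, 0.2312]
tool_rot: [0.0, -0.707, 0.707, -0.0]
force: [0.4, -0.8, 0.6]
width: 0.0849
```

Request:
drive_tool([
  [1, -4.25, -0.87, 1, 0],
  [1, -4.25, -0.87, 1, 0],
  [1, -4.25, -0.87, 2, 0],
  [1, -4.25, -0.87, 2, 0],
  [1, -4.25, -0.87, 2, 0],
  [1, -4.25, -0.85, 2, 0],
  [1, 0, 0, 4, 0],
  [1, 0, 0, 4, 0],
])

```text
t: 2.1
tcp_pos: [0.4321, 0.0999, 0.0502]
tool_rot: [-0.0, 0.708, -0.706, 0.0]
force: [0.7, 0.2, 0.3]
width: 0.0854
```

```bash
python3 - <<'E'
from m import *
import pickle
T=pickle.load(open("top0.pkl","rb"));S=pickle.load(open("side0.pkl","rb"))
c=cams.camera("top");f=c["frame"]
s=arm.state();print(s["tcp_pos"],arm.hold_point_z)
A=cv2.resize(f[200:320,180:310],None,fx=5,fy=5,interpolation=cv2.INTER_CUBIC)
c=cams.camera("side");f=c["frame"]
f0=S["frame"]
B=cv2.resize(f[150:300,190:320],None,fx=4,fy=4,interpolation=cv2.INTER_CUBIC)
C=cv2.resize(f0[240:360,340:420],None,fx=4,fy=4,interpolation=cv2.INTER_CUBIC)
o=np.zeros((600,800,3),np.uint8)
A=cv2.resize(A,(433,400));B=B[:400,:];o[:400,:433]=A;o[:,433:]=cv2.resize(f[150:300,200:292],(367,600));o[400:,:133]=cv2.resize(C,(133,200))
cv2.imwrite("pics/p1.png",o)
print(onz(T,428,233,0),onz(S,380,293,0))
E
```

```text
[0.42800027 0.09954275 0.04545953] 0.0187
[ 0.60640423 -0.41682567  0.        ] [ 0.64198947 -0.37926395  0.        ]
```

View pics/p1.png

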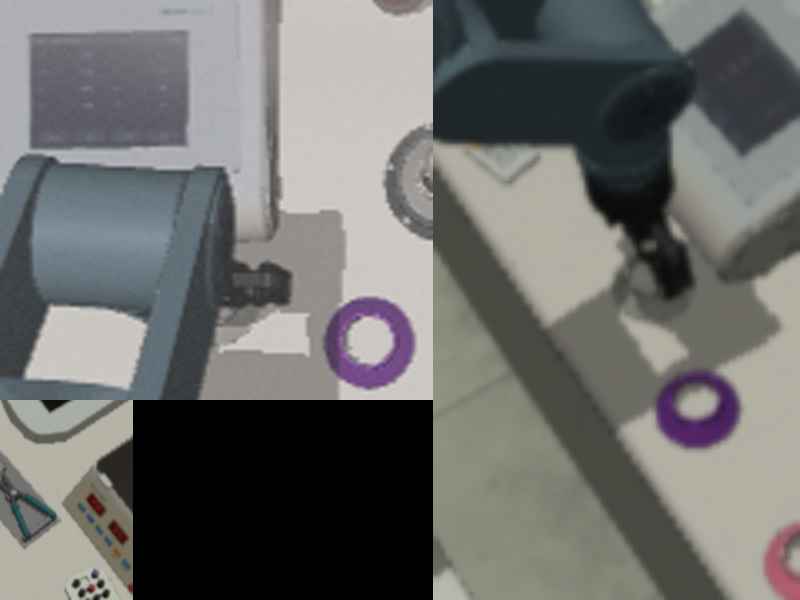

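The open gripper sits over disc B, with the front of the analyser clear behind it.

Request:
drive_tool([
  [1, 0, 0, 0, 0],
  [1, 0, 0, 0, 0],
])

```text
t: 2.45
tcp_pos: [0.4338, 0.0988, 0.0531]
tool_rot: [0.001, -0.707, 0.707, -0.001]
force: [-0.1, 0.5, -0.2]
width: 0.0855
```

```bash
python3 - <<'E'
from m import *
s=arm.state();print(s["tcp_pos"],s["tool_rot"],s["force"],s["joint_vel"].round(3))
E
```

```text
[0.43376773 0.0988409  0.05307675] [ 0.0011226  -0.70691515  0.70729643 -0.00121697] [-0.09557487  0.49483603 -0.2127304 ] [-0.    -0.005  0.002  0.    -0.003 -0.002]
```

Request:
drive_tool([
  [1, -0.2, 0.1, 1.2, 0],
  [1, 0, 0, 1.2, 0],
  [1, 0, 0, 0.8, 0],
  [1, 0, 0, 0.4, 0],
  [1, 0, 0, 0, 0],
  [-1, 0, 0, 0, 0],
  [-1, 0, 0, 0, 0],
  [-1, 0, 0, 0, 0],
], squeeze=30)

```text
t: 3.45
tcp_pos: [0.4316, 0.101, 0.016]
tool_rot: [0.0, -0.707, 0.707, -0.0]
force: [-2.4, 0.0, 6.3]
width: 0.0481
```

Request:
drive_tool([
  [-1, 0, 0, 0, 0],
  [-1, 0, 0, 0, 0],
  [-1, 0, 0, 0, 0],
])

```text
t: 3.82
tcp_pos: [0.4316, 0.1011, 0.016]
tool_rot: [0.0, -0.707, 0.707, -0.0]
force: [-2.3, 0.8, 6.1]
width: 0.0474
```

Request:
drive_tool([
  [-1, 0, 0, -2, 0],
  [-1, 0, 0, -5, 0],
  [-1, 2, -0.4, -4.5, 0],
  [-1, 4, -2, -1, 0],
  [-1, 4.25, -2.5, 0, 0],
  [-1, 4, -2.5, 0, 0],
  [-1, 3, -1.8, 0, 0],
  [-1, 1.8, -1.1, 0, 0],
])

```text
t: 4.82
tcp_pos: [0.5347, -0.0909, 0.1403]
tool_rot: [0.0, -0.707, 0.708, -0.0]
force: [0.3, 0.3, -0.2]
width: 0.0476
```

Request:
drive_tool([
  [-1, 0.2, 0, 0, 0],
  [-1, 0, 0, 0, 0],
  [-1, 0, 0, 0, 0],
])

```text
t: 5.2
tcp_pos: [0.5335, -0.0902, 0.1402]
tool_rot: [0.0, 0.707, -0.707, -0.0]
force: [0.1, 0.1, -0.2]
width: 0.0483
```

```bash
python3 - <<'E'
from m import *
s=arm.state();print(s["tcp_pos"],s["force"],s["width"])
T=cams.camera("top");S=cams.camera("side")
a=cv2.resize(T["frame"][205:295,270:360],(400,400),interpolation=cv2.INTER_CUBIC)
b=cv2.resize(S["frame"][180:270,260:350],(400,400),interpolation=cv2.INTER_CUBIC)
cv2.imwrite("pics/p2.png",np.hstack([a,b]))
E
```

```text
[ 0.53353295 -0.09021851  0.14017541] [ 0.10485049  0.05506853 -0.23952159] 0.04825211754728942
```

View pics/p2.png

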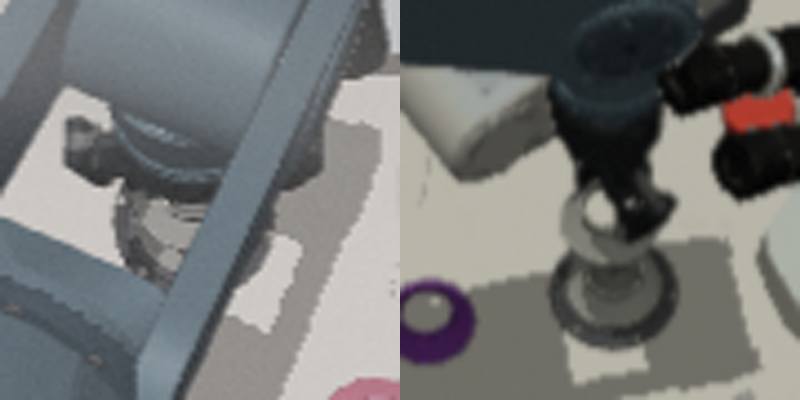

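```bash
python3 - <<'E'
from m import *
import pickle
S=pickle.load(open("side0.pkl","rb"))
a=np.linspace(0,6.283,200)
for x0,y0 in((.5335,-.0902),(.5365,-.0902)):
  for r,z in((.038,.124),(.0235,.151)):
    q=np.array([proj(S,[x0+r*np.cos(t),y0+r*np.sin(t),z]) for t in a]);q=(q-[260,180])/.225+[400,0]
    print(x0,z,q.min(0).round(),q.max(0).round(),q.mean(0).round())
E
```

```text
0.5335 0.124 [556. 175.] [656. 263.] [606. 219.]
0.5335 0.151 [574. 174.] [638. 229.] [606. 201.]
0.5365 0.124 [559. 173.] [660. 261.] [609. 217.]
0.5365 0.151 [578. 172.] [641. 227.] [609. 199.]
```

Disc B is held level and centred under the gripper, right above the spindle. Lowering it.

Request:
drive_tool([
  [-1, 0.13, -0.25, 1, 0],
  [-1, 0, 0, 1.5, 0],
  [-1, 0, 0, 1, 0],
  [-1, 0, 0, 1, 0],
  [-1, 0, 0, 1, 0],
  [-1, 0, 0, 0, 0],
])

```text
t: 6.05
tcp_pos: [0.536, -0.0925, 0.0842]
tool_rot: [-0.0, -0.707, 0.707, 0.001]
force: [0.2, -0.9, -1.8]
width: 0.0474
```

Request:
drive_tool([
  [-1, 0, 0, 1, 0],
  [-1, 0, 0, 1, 0],
  [-1, 0, 0, 1, 0],
  [-1, 0, 0, 0.5, 0],
  [-1, 0, 0, 0.3, 0],
  [-1, 0, 0, 0, 0],
  [-1, 0, 0, 0, 0],
])

```text
t: 6.92
tcp_pos: [0.5373, -0.0915, 0.0475]
tool_rot: [0.001, -0.707, 0.707, 0.0]
force: [1.3, 5.9, -1.3]
width: 0.048
```

Request:
drive_tool([
  [-1, -0.2, 0, 0, 0],
  [-1, 0, 0, 0, 0],
  [-1, 0, 0, 0, 0],
])

```text
t: 7.3
tcp_pos: [0.5367, -0.091, 0.0474]
tool_rot: [0.0, -0.707, 0.707, -0.0]
force: [-0.2, 0.5, -0.5]
width: 0.0477
```

Request:
drive_tool([
  [-1, 0, 0, 0.3, 0],
  [-1, 0, 0, 0.2, 0],
  [-1, 0, 0, 0, 0],
  [-1, 0, 0, 0, 0],
])

```text
t: 7.8
tcp_pos: [0.5369, -0.0908, 0.0425]
tool_rot: [0.0, -0.707, 0.707, -0.0]
force: [0.7, 0.4, 1.7]
width: 0.0477
```

Request:
drive_tool([
  [-1, 0, 0, 0.1, 0],
  [1, 0, 0, 0, 0],
  [1, 0, 0, 0, 0],
  [1, 0, 0, 0, 0],
  [1, 0, 0, 0, 0],
  [1, 0, 0, -1, 0],
  [1, 0, 0, -4, 0],
  [1, 0, 0, -6, 0],
])

```text
t: 8.8
tcp_pos: [0.5352, -0.0902, 0.1513]
tool_rot: [-0.001, -0.707, 0.707, 0.002]
force: [1.2, -0.2, 0.8]
width: 0.0855
```

Request:
drive_tool([
  [1, -4, 0, -3, 0],
  [1, -6, 0.5, -1, 0],
  [1, -6, 0.6, 0, 0],
  [1, -6, 0.7, 0, 0],
  [1, -6, 0.8, 0, 0],
  [1, -6, 0.8, 0, 0],
  [1, -6, 0.9, 0, 0],
  [1, -5, 0.9, 0, 0],
])

```text
t: 9.8
tcp_pos: [0.4841, 0.3616, 0.1923]
tool_rot: [-0.001, 0.707, -0.707, 0.0]
force: [0.3, -0.0, -0.3]
width: 0.0854
```

Request:
drive_tool([
  [1, 0, 0, 3, 0],
  [1, 0, 0, 5, 0],
  [1, 0, 0, 5, 0],
  [1, 0, 0, 0.5, 0],
  [1, 0, 0, 0, 0],
  [1, 0, 0, 0, 0],
])

```text
t: 10.55
tcp_pos: [0.4867, 0.3601, 0.0592]
tool_rot: [0.002, -0.707, 0.707, -0.001]
force: [0.8, 0.2, -0.1]
width: 0.0852
```

```bash
python3 - <<'E'
from m import *
s=arm.state();print(s["tcp_pos"],s["force"],s["width"])
T=cams.camera("top");S=cams.camera("side")
a=cv2.resize(T["frame"][225:315,270:360],(400,400),interpolation=cv2.INTER_CUBIC)
b=cv2.resize(S["frame"][180:270,260:350],(400,400),interpolation=cv2.INTER_CUBIC)
cv2.imwrite("pics/p3.png",np.hstack([a,b]))
E
```

```text
[0.48670832 0.3601222  0.0592476 ] [ 0.8262014   0.21044831 -0.10579211] 0.08521048944125816
```

View pics/p3.png

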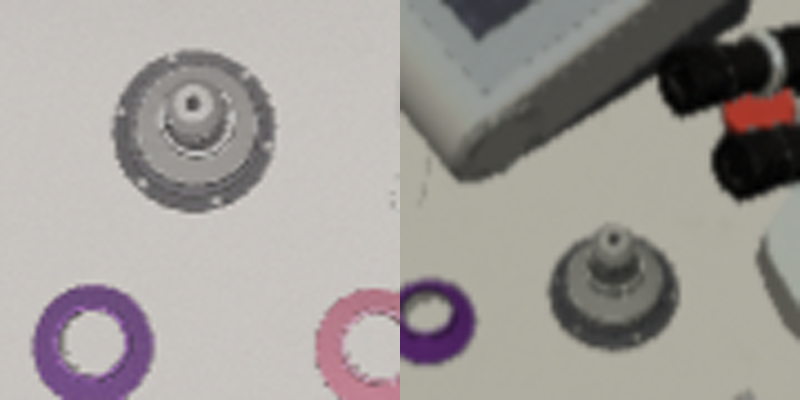

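Disc B is seated level. Now disc A.

Request:
drive_tool([
  [1, -1.1, 0.5, 0.6, 0],
  [1, 0, 0, 1.4, 0],
  [1, 0, 0, 1.2, 0],
  [1, 0, 0, 0.7, 0],
  [1, 0, 0, 0.35, 0],
  [1, 0, 0, 0, 0],
  [-1, 0, 0, 0, 0],
  [-1, 0, 0, 0, 0],
])

```text
t: 11.65
tcp_pos: [0.4801, 0.3705, 0.0143]
tool_rot: [0.001, -0.707, 0.707, -0.0]
force: [-0.4, 2.0, 0.7]
width: 0.0515
```

Request:
drive_tool([
  [-1, 0, 0, 0, 0],
  [-1, 0, 0, 0, 0],
  [-1, 0, 0, 0, 0],
  [-1, 0, 0, 0, 0],
])

```text
t: 12.15
tcp_pos: [0.4802, 0.3705, 0.0147]
tool_rot: [0.001, -0.707, 0.707, -0.0]
force: [-1.6, -0.4, 5.6]
width: 0.0483
```

Request:
drive_tool([
  [-1, 0, 0, -2, 0],
  [-1, 0, 0, -5, 0],
  [-1, 1, 0, -5, 0],
  [-1, 5, -0.5, -1.5, 0],
  [-1, 6, -1, 0, 0],
  [-1, 6, -1, 0, 0],
  [-1, 6, -1, 0, 0],
  [-1, 6, -1, 0, 0],
])

```text
t: 13.15
tcp_pos: [0.525, 0.0683, 0.1502]
tool_rot: [-0.001, 0.707, -0.707, 0.001]
force: [0.8, 0.1, -1.4]
width: 0.0484
```

Request:
drive_tool([
  [-1, 6, -1, 0, 0],
  [-1, 5, 0, 0, 0],
  [-1, 3, 0, 0, 0],
  [-1, 1, 0, 0, 0],
  [-1, 0, 0, 0, 0],
  [-1, 0, 0, 0, 0],
  [-1, 0, 0, 0, 0],
])

```text
t: 14.02
tcp_pos: [0.5346, -0.0786, 0.1488]
tool_rot: [-0.0, 0.708, -0.707, -0.0]
force: [-0.7, -0.6, -0.7]
width: 0.0483
```

```bash
python3 - <<'E'
from m import *
s=arm.state();x0,y0,z0=s["tcp_pos"];print(s["tcp_pos"],s["force"],s["width"])
S=cams.camera("side")
b=cv2.resize(S["frame"][180:270,260:350],(540,540),interpolation=cv2.INTER_CUBIC)
a=np.linspace(0,6.283,60)
for t in a:
    for r,z,c in((.038,z0-.0147,(0,0,255)),(.0235,z0+.0123,(0,255,0))):
        q=(proj(S,[x0+r*np.cos(t),y0+r*np.sin(t),z])-[260,180])*6+3
        cv2.circle(b,tuple(int(v) for v in q),1,c,-1)
cv2.imwrite("pics/p4.png",b)
E
```

```text
[ 0.53464758 -0.07857886  0.14884998] [-0.6601268  -0.57506168 -0.65873872] 0.04826668067055307
```

View pics/p4.png

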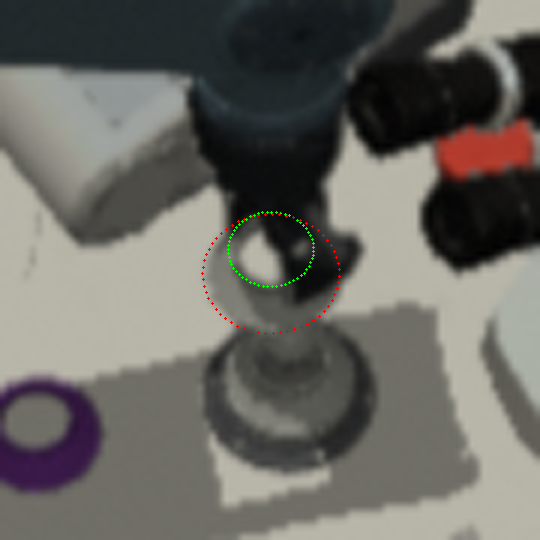

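Disc A is held level, perhaps 1–2 mm forward of the gripper axis. Lowering it.

Request:
drive_tool([
  [-1, 0.8, -0.1, 0, 0],
  [-1, 0.42, 0, 0, 0],
  [-1, 0, 0, 2, 0],
  [-1, 0, 0, 1.5, 0],
  [-1, 0, 0, 1, 0],
  [-1, 0, 0, 1, 0],
  [-1, 0, 0, 1, 0],
  [-1, 0, 0, 0, 0],
])

```text
t: 15.08
tcp_pos: [0.5351, -0.0917, 0.0829]
tool_rot: [-0.0, -0.707, 0.707, 0.001]
force: [-0.5, -0.1, -0.8]
width: 0.0485
```

Request:
drive_tool([
  [-1, 0, 0, 1, 0],
  [-1, 0, 0, 0.5, 0],
  [-1, 0, 0, 0.5, 0],
  [-1, 0, 0, 0.3, 0],
  [-1, 0, 0, 0, 0],
  [-1, 0, 0, 0, 0],
])

```text
t: 15.82
tcp_pos: [0.5356, -0.0917, 0.0606]
tool_rot: [0.0, -0.707, 0.707, 0.0]
force: [1.9, 4.4, -3.0]
width: 0.0483
```

Request:
drive_tool([
  [-1, -0.2, -0.08, 0, 0],
  [-1, 0, 0, 0, 0],
  [-1, 0, 0, 0.3, 0],
  [-1, 0, 0, 0.2, 0],
  [-1, 0, 0, 0.1, 0],
  [-1, 0, 0, 0, 0],
  [-1, 0, 0, 0, 0],
])

```text
t: 16.7
tcp_pos: [0.5365, -0.09, 0.0549]
tool_rot: [0.0, -0.707, 0.707, -0.0]
force: [-0.0, 0.3, 0.8]
width: 0.0484
```

Request:
drive_tool([
  [-1, 0, 0, 0.1, 0],
  [1, 0, 0, 0, 0],
  [1, 0, 0, 0, 0],
  [1, 0, 0, 0, 0],
  [1, 0, 0, 0, 0],
  [1, 0, 0, -1, 0],
  [1, 0, 0, -5, 0],
  [1, 0, 0, -5, 0],
])

```text
t: 17.7
tcp_pos: [0.5361, -0.0899, 0.1653]
tool_rot: [-0.0, -0.707, 0.707, 0.0]
force: [0.6, -0.2, 0.4]
width: 0.0856
```

Request:
drive_tool([
  [1, 3, 2, 0, 0.18],
  [1, 3, 2, 0, 0.18],
  [1, 3, 2, 0, 0.18],
  [1, 3, 0, 0, 0.18],
  [1, 0, 0, 0, 0.18],
  [1, 0, 0, 0, 0.18],
  [1, 0, 0, 0, 0],
])

```text
t: 18.58
tcp_pos: [0.4468, -0.1929, 0.1645]
tool_rot: [0.0, -0.244, 0.97, -0.0]
force: [-0.4, 0.2, -0.0]
width: 0.0854
```

```bash
python3 - <<'E'
from m import *
s=arm.state();print(s["tcp_pos"],s["tool_rot"],s["q"].round(2))
S=cams.camera("side");T=cams.camera("top")
b=cv2.resize(S["frame"][180:270,260:350],(400,400),interpolation=cv2.INTER_CUBIC)
a=cv2.resize(T["frame"][205:295,270:360],(400,400),interpolation=cv2.INTER_CUBIC)
cv2.imwrite("pics/p5.png",np.hstack([a,b]))
E
```

```text
[ 0.44675998 -0.1928805   0.1644761 ] [ 2.96037822e-04 -2.43506046e-01  9.69899267e-01 -3.60910984e-04] [-0.65  0.06  1.89  0.    1.2   2.  ]
```

View pics/p5.png

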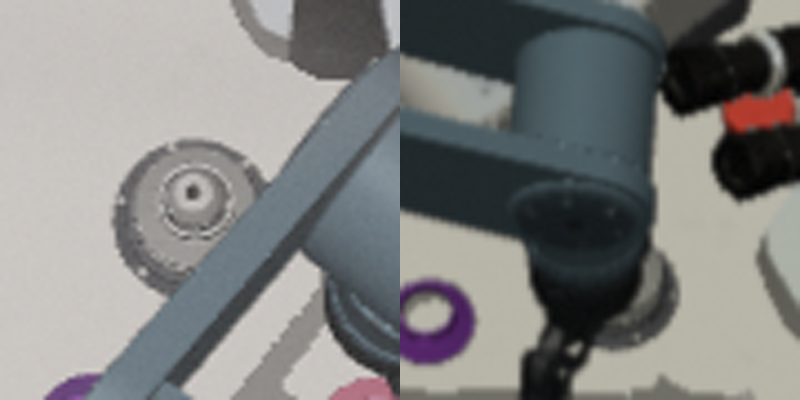

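Both discs are nested and level. Now I turn the jaws for the pliers.

Request:
drive_tool([
  [1, 0, 0, 0, -0.18],
  [1, 0, 0, 0, -0.18],
  [1, 0, 0, 0, -0.18],
  [1, 0, 0, 0, -0.18],
  [1, 0, 0, 0, -0.18],
  [1, 0, 0, 0, -0.18],
  [1, 0, 0, 0, -0.18],
  [1, 0, 0, 0, -0.18],
])

```text
t: 19.68
tcp_pos: [0.4468, -0.1925, 0.1639]
tool_rot: [-0.0, 0.825, -0.565, 0.0]
force: [-0.5, -0.4, 0.1]
width: 0.0851
```

Request:
drive_tool([
  [1, 0, 0, 0, -0.18],
  [1, 0, 0, 0, -0.18],
  [1, 0, 0, 0, -0.18],
  [1, 0, 0, 0, -0.18],
  [1, 0, 0, 0, -0.18],
  [1, 0, 0, 0, -0.18],
  [1, 0, 0, 0, -0.18],
  [1, 0, 0, 0, 0],
])

```text
t: 20.68
tcp_pos: [0.4467, -0.1925, 0.1639]
tool_rot: [0.0, 1.0, 0.025, 0.0]
force: [0.4, -0.2, 1.0]
width: 0.0854
```

```bash
python3 - <<'E'
from m import *
s=arm.state();w=s["tool_rot"];M=R.from_quat(np.r_[w[1:],w[0]]).as_matrix()
print(s["tcp_pos"],M.round(3).tolist(),s["q"].round(2))
print("to grip, tool cm",(M.T@(np.array([.537,-.373,.012])-s["tcp_pos"])*100).round(2))
E
```

```text
[ 0.44673887 -0.19253382  0.16390462] [[0.999, 0.05, 0.0], [0.05, -0.999, -0.0], [0.0, 0.0, -1.0]] [-0.65  0.06  1.89  0.    1.2  -0.7 ]
to grip, tool cm [ 8.11 18.47 15.19]
```

Request:
drive_tool([
  [1, 1.6, 3.7, 0, 0],
  [1, 1.6, 3.7, 0, 0],
  [1, 1.6, 3.7, 1, 0],
  [1, 1.6, 3.7, 2, 0],
  [1, 1.2, 2.7, 3, 0],
  [1, 0.5, 1, 3, 0],
  [1, 0, 0, 2, 0],
  [1, 0, 0, 0, 0],
])

```text
t: 21.68
tcp_pos: [0.5353, -0.3717, 0.0517]
tool_rot: [-0.002, 1.0, 0.024, -0.002]
force: [-0.2, -0.6, 0.1]
width: 0.0853
```

Request:
drive_tool([
  [1, 0, 0, 0.4, 0],
  [1, 0, 0, 0, 0],
  [1, 0, 0, 0, 0],
])

```text
t: 22.05
tcp_pos: [0.5371, -0.3737, 0.051]
tool_rot: [0.001, 1.0, 0.025, 0.001]
force: [-0.1, -0.3, -1.4]
width: 0.0851
```

```bash
python3 - <<'E'
from m import *
s=arm.state();w=s["tool_rot"];M=R.from_quat(np.r_[w[1:],w[0]]).as_matrix()
print(s["tcp_pos"],"to grip, tool cm",(M.T@(np.array([.537,-.373,.012])-s["tcp_pos"])*100).round(2))
S=cams.camera("side");T=cams.camera("top")
print(onz(T,402,255,.04))
b=cv2.resize(S["frame"][260:340,310:390],(400,400),interpolation=cv2.INTER_CUBIC)
a=cv2.resize(T["frame"][215:295,370:450],(400,400),interpolation=cv2.INTER_CUBIC)
cv2.imwrite("pics/p6.png",np.hstack([a,b]))
E
```

```text
[ 0.53710222 -0.37369739  0.05095143] to grip, tool cm [-0.01 -0.08  3.9 ]
[ 0.53288828 -0.33303735  0.04      ]
```

View pics/p6.png

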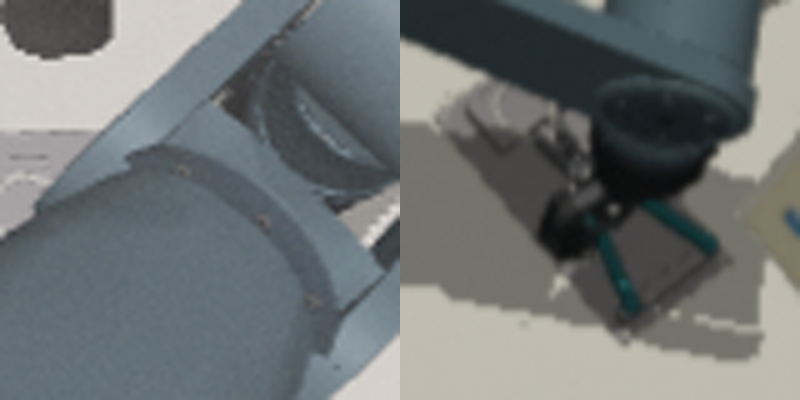

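The side view shows the fingers straddling both teal handles. I descend and squeeze.

Request:
drive_tool([
  [1, 0, 0.2, 1, 0],
  [1, 0, 0, 1.2, 0],
  [1, 0, 0, 1, 0],
  [1, 0, 0, 0.5, 0],
  [1, 0, 0, 0.2, 0],
  [1, 0, 0, 0, 0],
  [1, 0, 0, 0, 0],
], squeeze=60)

```text
t: 23.02
tcp_pos: [0.537, -0.3757, 0.0113]
tool_rot: [0.0, 1.0, 0.025, 0.0]
force: [0.2, -0.6, -0.5]
width: 0.0851
```

Request:
drive_tool([
  [-1, 0, 0, 0, 0],
  [-1, 0, 0, 0, 0],
  [-1, 0, 0, 0, 0],
  [-1, 0, 0, 0, 0],
  [-1, 0, 0, 0, 0],
  [-1, 0, 0, 0, 0],
  [-1, 0, 0, 0, 0],
  [-1, 0, 0, 0, 0],
])

```text
t: 24.02
tcp_pos: [0.5388, -0.3782, 0.0142]
tool_rot: [0.003, 1.0, 0.025, 0.002]
force: [-0.3, -1.9, 10.7]
width: 0.0246
```

```bash
python3 - <<'E'
from m import *
s=arm.state();print(s["tcp_pos"],s["width"],s["force"],s["ft_torque"])
S=cams.camera("side");T=cams.camera("top")
b=cv2.resize(S["frame"][265:335,315:385],(400,400),interpolation=cv2.INTER_CUBIC)
a=cv2.resize(T["frame"][215:285,350:420],(400,400),interpolation=cv2.INTER_CUBIC)
cv2.imwrite("pics/p7.png",np.hstack([a,b]))
E
```

```text
[ 0.53878545 -0.37815523  0.01418932] 0.02460044508985073 [-0.27762672 -1.87548929 10.65990522] [-0.22900665 -0.01135673  0.15922829]
```

View pics/p7.png

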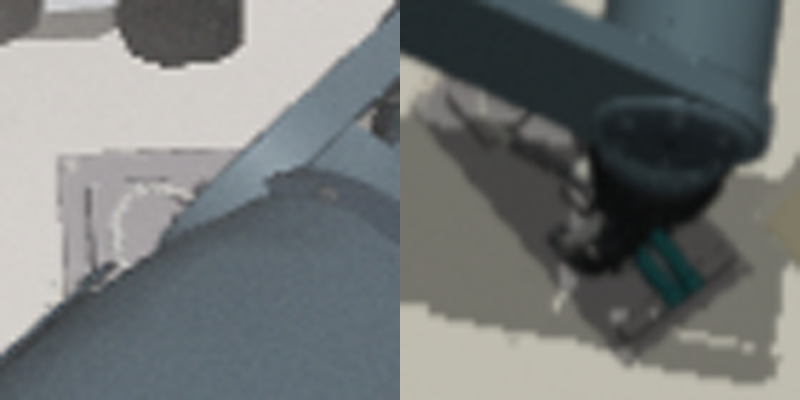

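The side view shows the handles closed and parallel, and the top view shows the ring opened. Lifting.

Request:
drive_tool([
  [-1, 0, 0, -0.4, 0],
  [-1, 0, 0, -0.8, 0],
  [-1, 0, 0, -1.5, 0],
  [-1, 0, 0, -2, 0],
  [-1, 0, 0, -2.5, 0],
  [-1, 0, 0, -1.8, 0],
  [-1, 0, 0, -1, 0],
  [-1, 0, 0, 0, 0],
])

```text
t: 25.12
tcp_pos: [0.5371, -0.3758, 0.1118]
tool_rot: [0.001, 1.0, 0.025, 0.001]
force: [0.6, -0.3, -1.9]
width: 0.0244
```

Request:
drive_tool([
  [-1, -2, 0, 0, 0],
  [-1, -3, 0, 0, 0],
  [-1, -3, 0, 0, 0],
  [-1, -2, 0, 0, 0],
  [-1, -1, 0, 0, 0],
  [-1, 0, 0, 0, 0],
])

```text
t: 25.88
tcp_pos: [0.4265, -0.3807, 0.1103]
tool_rot: [-0.0, 1.0, 0.024, -0.0]
force: [-0.1, 0.9, -1.8]
width: 0.0246
```

```bash
python3 - <<'E'
from m import *
s=arm.state();print(s["tcp_pos"],s["width"],s["force"],s["ft_torque"],s["tool_rot"])
S=cams.camera("side");T=cams.camera("top")
b=cv2.resize(S["frame"][230:330,280:380],(400,400),interpolation=cv2.INTER_CUBIC)
a=cv2.resize(T["frame"][215:315,320:420],(400,400),interpolation=cv2.INTER_CUBIC)
cv2.imwrite("pics/p8.png",np.hstack([a,b]))
E
```

```text
[ 0.42648029 -0.380711    0.11033331] 0.024551237447911253 [-0.12456346  0.91306467 -1.77080214] [-0.04320298 -0.0080433  -0.02120405] [-3.82407115e-04  9.99709500e-01  2.40985283e-02 -1.71878065e-04]
```

View pics/p8.png

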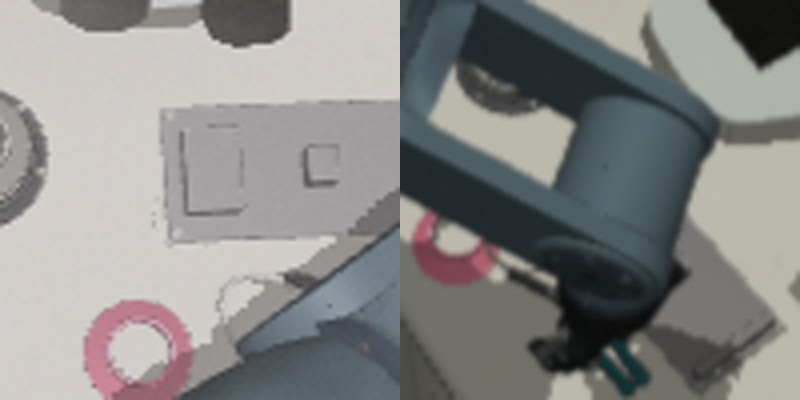

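The pliers and spread ring are held. I turn them toward +x so the gripper stays clear of the microscope eyepieces.

Request:
drive_tool([
  [-1, 0, 0, -0.3, 0.1],
  [-1, 0, 0, -0.2, 0.16],
  [-1, 0, 0, 0, 0.16],
  [-1, 0, 0, 0, 0.16],
  [-1, 0, 0, 0, 0.16],
  [-1, 0, 0, 0, 0.16],
  [-1, 0, 0, 0, 0.16],
  [-1, 0, 0, 0, 0.16],
])

```text
t: 26.98
tcp_pos: [0.4277, -0.3806, 0.1157]
tool_rot: [-0.0, 0.832, -0.554, 0.0]
force: [-0.6, 0.8, -1.7]
width: 0.0246
```

Request:
drive_tool([
  [-1, 0, 0, 0, 0.16],
  [-1, 0, 0, 0, 0.16],
  [-1, 0, 0, 0, 0.08],
  [-1, -1, 0, 0, 0],
  [-1, -3, 0, 0, 0],
  [-1, -4, 0, 0, 0],
  [-1, -4, 0, 0, 0],
  [-1, -4, 0, 0, 0],
])

```text
t: 27.98
tcp_pos: [0.427, -0.2188, 0.1158]
tool_rot: [-0.0, 0.708, -0.706, -0.0]
force: [0.2, 0.5, -1.8]
width: 0.0247
```

```bash
python3 - <<'E'
from m import *
s=arm.state();w=s["tool_rot"];M=R.from_quat(np.r_[w[1:],w[0]]).as_matrix()
print(s["tcp_pos"],s["width"],M.round(3).tolist())
import pickle
T=pickle.load(open("top0.pkl","rb"));print("block pivot",onz(T,400.5,256.5,.024))
print("to pre-spindle tool cm",(M.T@(np.array([.5365-.113,-.0905,.115])-s["tcp_pos"])*100).round(2))
E
```

```text
[ 0.42695811 -0.2188407   0.11576158] 0.02465812473867645 [[0.002, -1.0, 0.0], [-1.0, -0.002, 0.0], [-0.0, -0.0, -1.0]]
block pivot [ 0.5315702  -0.33189772  0.024     ]
to pre-spindle tool cm [-12.83   0.32   0.08]
```

Request:
drive_tool([
  [-1, -3.5, 0, 0, 0],
  [-1, -3.5, 0, 0, 0],
  [-1, -2.5, 0, 0, 0],
  [-1, -1.6, 0, 0, 0],
  [-1, -0.7, 0, 0, 0],
  [-1, 0, 0, 0, 0],
  [-1, 0, 0, 0, 0],
  [-1, 0, 0, 0, 0],
])

```text
t: 28.98
tcp_pos: [0.427, -0.1035, 0.1158]
tool_rot: [-0.0, -0.707, 0.707, -0.0]
force: [-0.4, 0.8, -1.4]
width: 0.0245
```

```bash
python3 - <<'E'
from m import *
s=arm.state();p=s["tcp_pos"];print(p,s["width"])
S=cams.camera("side");T=cams.camera("top")
b=cv2.resize(S["frame"][195:265,270:340],(560,560),interpolation=cv2.INTER_CUBIC)
a=cv2.resize(T["frame"][220:280,285:345],(240,240),interpolation=cv2.INTER_CUBIC)
q=(proj(S,[.5365,-.0905,.0905])-[270,195])*8+4;cv2.circle(b,tuple(int(v) for v in q),3,(0,0,255),-1)
for t in np.linspace(0,6.28,40):
    q=(proj(S,[p[0]+.113+.0225*np.cos(t),p[1]+.0225*np.sin(t),p[2]+.0075])-[270,195])*8+4;cv2.circle(b,tuple(int(v) for v in q),1,(0,255,0),-1)
o=np.zeros((560,800,3),np.uint8);o[:,:560]=b;o[:240,560:]=a
cv2.imwrite("pics/p9.png",o)
E
```

```text
[ 0.4269928  -0.10350177  0.11580553] 0.0244790321908027
```

View pics/p9.png

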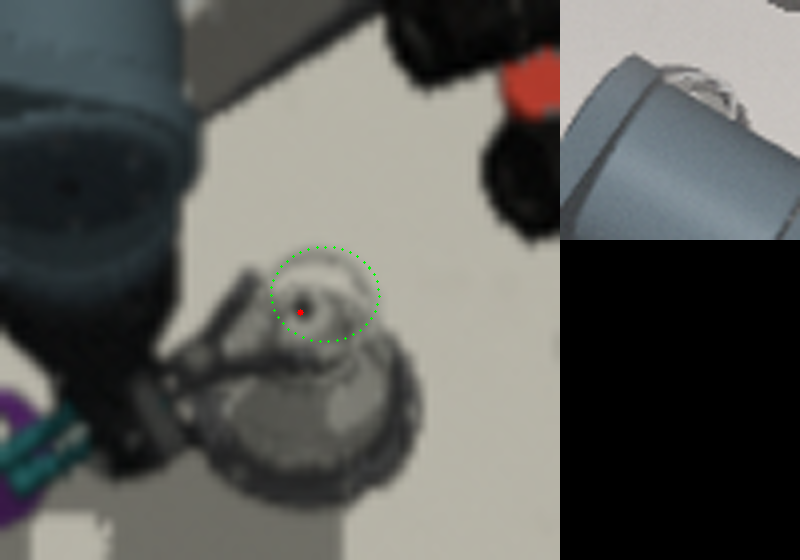

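The ring is visible around crop (320,300) beside the nose at (302,305). The pliers are level and 13 mm short in y. From here I measure from pixel values only, since the viewing quota is used up.

Request:
drive_tool([
  [-1, -0.7, 0, 0.3, 0],
  [-1, -0.6, 0, 0.3, 0],
  [-1, 0, 0, 0, 0],
  [-1, 0, 0, 0, 0],
  [-1, 0, 0, 0, 0],
])

```text
t: 29.7
tcp_pos: [0.4271, -0.09, 0.1099]
tool_rot: [0.0, -0.707, 0.707, -0.0]
force: [-0.4, -1.1, -1.4]
width: 0.0245
```

```bash
cat > r.py <<'E'
from m import *
import pickle
S0=pickle.load(open("side0.pkl","rb"))
s=arm.state();p=s["tcp_pos"];print(p,s["width"],s["force"].round(1))
S=cams.camera("side");pickle.dump(S,open("side1.pkl","wb"))
f=S["frame"].astype(int);z=p[2]+.0075
c=proj(S,[p[0]+.113,p[1],z]);u,v=c.round().astype(int)
print("pred ring px",c.round(1),"nose px",proj(S,[.5365,-.0905,.0905]).round(1))
d=f.sum(2)-S0["frame"].astype(int).sum(2)
g=f.sum(2)//3
print("cols",u-14,"rows",v-12)
for y in range(v-12,v+16): print(y," ".join("%3d"%g[y,x] for x in range(u-14,u+15)))
E
python3 r.py
```

```text
[ 0.42706148 -0.08996121  0.1099202 ] 0.02446985227646726 [-0.4 -1.1 -1.4]
pred ring px [307.9 229.2] nose px [307.1 233.6]
cols 294 rows 217
217 176 176 176 176 176 176 176 176 176 176 176 176 176 176 176 175 175 175 176 175 175 176 176 176 176 175 176 176 176
218 176 176 176 176 176 177 176 176 176 175 175 176 176 176 176 176 175 176 176 175 176 176 176 175 176 175 176 176 176
219 176 176 177 176 176 176 176 175 176 176 176 175 176 175 176 176 176 176 176 175 176 176 176 175 175 175 175 176 175
220 176 176 176 176 176 176 176 176 175 176 176 175 176 176 176 175 176 175 176 176 176 176 175 176 175 176 176 176 176
221 176 176 177 175 176 176 175 176 175 176 176 176 176 176 175 176 176 176 176 176 175 176 175 176 176 176 175 176 175
222 176 176 176 176 175 176 176 176 176 176 176 175 175 175 176 176 176 175 176 175 175 175 175 175 175 176 176 176 175
223 176 176 176 176 176 176 175 176 175 175 174 171 165 167 169 173 174 175 176 176 175 175 175 175 175 176 175 176 176
224 176 175 175 176 176 176 176 176 172 164 160 152 145 138 144 153 159 168 175 175 175 175 175 175 176 175 175 176 17
[... 1701 characters left out ...]
  47  52  50  57  44  50  48  43  60  87  89  89  73  64  63  84 118 107  84  93 100  70 101 142 172
240  35  36  45  66  93  92  70  68  57  77  59  53  57  67  61  62  53  59  79 103  97 111  89  86  99  57  77 125 170
241  74  56  54  73 107  91  77  75  68  76  70  62  55  54  58  67  68  86 101  93  94 111 102  88  99  53  68 109 166
242  95  76  61  70  89  80  77  78  76  71  68  67  71  82 106 123 105  97  93  87 108 115 108  90  95  52  61  86 142
243  87  80  68  77  75  77  77  78  79  78  78  69  70  79  97 108  94  96 115 110 115 111  97  87  82  49  56  76 125
244  76  66  65  64  65  76  78  79  80  81  82  78  80  85  94  93  92 108 122 115 101  98  94 105  69  44  51  72 114
```

```bash
python3 - <<'E'
from m import *
import pickle
S=pickle.load(open("side1.pkl","rb"));p=arm.state()["tcp_pos"];print(p)
f=S["frame"].astype(float).mean(2)
def J(c,P):
    P=np.array(P);return np.array([(proj(c,P+.001*e)-proj(c,P)) for e in np.eye(3)]).T.round(3)
print("J side px/mm",J(S,[.54,-.09,.117]).tolist())
# sub-pixel arc: darkest along rays from predicted centre
c0=np.array([307.4,230.3]);P=[]
for t in np.radians(np.arange(-140,6,6)):
    r=np.arange(4.5,9,.1);q=c0+np.outer(r,[np.cos(t),np.sin(t)])
    g=cv2.remap(f.astype(np.float32),q[:,0].astype(np.float32)[None],q[:,1].astype(np.float32)[None],cv2.INTER_LINEAR)[0]
    w=np.clip(172-g,0,None);P.append(c0+(r*w).sum()/w.sum()*np.array([np.cos(t),np.sin(t)]))
for z in(.111,.1145,.1174):
    w=np.array([onz(S,*q,z)[:2] for q in P])
    k=least_squares(lambda x:np.hypot(*(w-x[:2]).T)-.0225,w.mean(0),loss="soft_l1",f_scale=.001)
    k3=least_squares(lambda x:np.hypot(*(w-x[:2]).T)-x[2],[*w.mean(0),.0225],loss="soft_l1",f_scale=.001)
    print(z,k.x.round(4),(k.fun**2).mean()**.5,"free r",k3.x.round(4))
print("nose",onz(S,307.5,233.4,.0905))
T=cams.camera("top");g=T["frame"].astype(int).sum(2)//3
c=proj(T,[p[0]+.113,p[1],p[2]+.0075]);u,v=c.round().astype(int);print("top pred",c.round(1),"J",J(T,[.54,-.09,.117]).tolist())
print("cols",u-12)
for y in range(v-13,v+6): print(y," ".join("%3d"%g[y,x] for x in range(u-12,u+14)))
E
```

```text
[ 0.42703942 -0.08998178  0.10990671]
J side px/mm [[0.247, -0.166, 0.001], [-0.145, -0.216, -0.143]]
0.111 [ 0.5363 -0.0884] 0.0005377041718707609 free r [ 0.5364 -0.0883  0.0224]
0.1145 [ 0.5351 -0.09  ] 0.0005367799747938333 free r [ 0.5353 -0.0899  0.0223]
0.1174 [ 0.5342 -0.0913] 0.000536269769308571 free r [ 0.5344 -0.0912  0.0223]
nose [ 0.53797045 -0.090642    0.0905    ]
top pred [313.6 244.8] J [[0.009, -0.386, -0.002], [-0.378, -0.008, -0.079]]
cols 302
232 193 192 193 193 193 194 193 194 192 193 193 191 192 191 192 190 192 192 192 192 191 192 192 192 192 191
233 193 193 192 192 192 192 194 193 191 191 194 192 193 191 191 192 191 192 192 193 192 193 192 193 192 193
234 194 193 193 193 193 192 193 193 192 193 192 194 193 192 193 192 193 192 193 193 193 192 193 192 192 192
235 192 194 193 193 195 193 193 193 192 192 193 192 191 193 190 191 192 191 191 192 193 194 193 192 193 192
236 194 194 193 192 194 193 194 187 158 143 147 150 146 147 167 171 192 192 193 193 193 193 193 194 194 194
237 194 194 192 191 183 153 178 139 110 108 110 110 108 108 111 113 114 128 174 193 192 193
[... 720 characters left out ...]
 145 126 117 120 159 156 143 152 160 115 110 101 102
245 108 107 105 103 100 100  95  94  93 121 160 182 180 178 162 127 118 117 164 146 162 176 124 107  80 103
246 109 109 108 108 107 100 100  96  93  92  95 122 159 180 174 144 118 104 119 181 145 162 126 114 111 100
247 112 110 107 107 106 106 105 103  99  98  94  90 101 144 176 166 129 118 114 159 162 180 145 120 138  96
248 113 111 110 109 109 107 104 104 102 101  98  97  92  88  99 126 128 120 104 140 170 165 138 121 138 112
249 114 113 112 112 111 110 109 108 107 105 100 101  96  92  91  92  98 111 103 123 168 160 139 120 140 108
250 118 116 114 113 112 113 112 112 106 104 103 101 102 101  97  93  92  87 100 143 166 152 139 118 145 129
```

Request:
drive_tool([
  [-1, 0, -0.3, 0, 0],
  [-1, 0, 0, 0, 0],
  [-1, 0, 0, 0.6, 0],
  [-1, 0, 0, 0.6, 0],
  [-1, 0, 0, 0.6, 0],
  [-1, 0, 0, 0, 0],
  [-1, 0, 0, 0, 0],
])

```text
t: 30.68
tcp_pos: [0.4299, -0.0899, 0.0918]
tool_rot: [-0.0, -0.707, 0.707, 0.0]
force: [1.3, -0.6, -1.4]
width: 0.0243
```

Request:
drive_tool([
  [-1, 0, 0, 0.5, 0],
  [-1, 0, 0, 0.4, 0],
  [-1, 0, 0, 0, 0],
  [-1, 0, 0, 0, 0],
])

```text
t: 31.18
tcp_pos: [0.4299, -0.0898, 0.0828]
tool_rot: [-0.0, -0.707, 0.707, 0.0]
force: [-0.7, -0.2, -2.2]
width: 0.0246
```

Request:
drive_tool([
  [-1, 0, 0, 0.5, 0],
  [-1, 0, 0, 0.4, 0],
  [-1, 0, 0, 0, 0],
  [-1, 0, 0, 0, 0],
])

```text
t: 31.68
tcp_pos: [0.4299, -0.0898, 0.0737]
tool_rot: [-0.0, -0.707, 0.707, 0.0]
force: [-0.2, -0.3, -1.7]
width: 0.0243
```

Request:
drive_tool([
  [-1, 0, 0, 0.4, 0],
  [-1, 0, 0, 0.4, 0],
  [-1, 0, 0, 0.2, 0],
  [-1, 0, 0, 0, 0],
  [-1, 0, 0, 0, 0],
])

```text
t: 32.3
tcp_pos: [0.43, -0.0899, 0.0638]
tool_rot: [0.0, -0.707, 0.707, -0.0]
force: [-0.3, -0.4, -2.1]
width: 0.024
```

```bash
sed -i 's/z=p\[2\]+.0075/z=p[2]+.008/;s/p\[0\]+.113/p[0]+.107/' r.py; python3 r.py; python3 - <<'E'
from m import *
import pickle
S=pickle.load(open("side1.pkl","rb"))
a=np.radians(np.arange(0,360,30))
for n,x,y,z,r in(("ring.071",.538,-.0906,.071,.0225),("nose",.538,-.0906,.0905,.011),("hub",.538,-.0906,.067,.0235),("groove lo",.538,-.0906,.068,.018)):
    print(n,[tuple(proj(S,[x+r*np.cos(t),y+r*np.sin(t),z]).round(1).tolist()) for t in a])
E
```

```text
[ 0.42995573 -0.08986698  0.06382527] 0.023976719978652732 [-0.3 -0.4 -2.1]
pred ring px [307.1 235.9] nose px [307.1 233.6]
cols 293 rows 224
224 160 175 176 176 177 176 177 177 177 177 177 176 176 176 177 177 177 176 177 176 176 176 176 176 176 176 177 176 176
225 174 177 177 177 176 177 177 177 176 176 177 177 177 176 176 177 177 177 176 176 176 176 176 176 177 176 176 177 176
226 175 176 176 176 176 177 177 176 176 176 176 177 177 176 176 177 176 177 177 177 176 177 177 177 177 177 177 177 176
227 176 176 176 177 176 176 177 176 176 177 177 176 176 176 176 176 177 177 177 176 176 177 176 176 177 176 176 176 176
228 176 177 176 177 176 177 177 177 177 176 177 176 175 176 177 176 176 177 177 177 177 177 176 176 176 176 176 177 176
229 176 177 177 176 176 177 177 177 176 176 177 175 174 170 174 169 170 174 176 177 176 177 176 176 176 176 176 176 176
230 176 176 176 177 177 177 177 177 176 176 175 169 160 142 150 145 150 158 165 174 175 177 177 176 176 176 176 177 176
231 176 176 176 177 176 176 173 172 174 173 160 142 133 139 139 137 142 136 137 157 166 173 177 177 177 176 177 177 1
[... 2502 characters left out ...]
36.5), (302.1, 239.3), (304.6, 241.3), (307.9, 241.9), (311.1, 240.9), (313.4, 238.6), (314.0, 235.7)]
nose [(310.2, 231.8), (308.9, 230.8), (307.3, 230.6), (305.7, 231.0), (304.6, 232.1), (304.3, 233.6), (304.8, 235.0), (306.1, 235.9), (307.7, 236.2), (309.3, 235.8), (310.4, 234.6), (310.7, 233.2)]
hub [(313.1, 233.3), (310.5, 231.2), (307.0, 230.7), (303.7, 231.6), (301.4, 234.0), (300.7, 237.0), (301.8, 240.0), (304.5, 242.0), (307.9, 242.6), (311.3, 241.6), (313.6, 239.3), (314.3, 236.2)]
groove lo [(311.8, 233.9), (309.8, 232.4), (307.1, 231.9), (304.6, 232.7), (302.8, 234.4), (302.3, 236.8), (303.1, 239.0), (305.2, 240.6), (307.8, 241.1), (310.4, 240.3), (312.2, 238.5), (312.7, 236.2)]
```

Request:
drive_tool([
  [-1, -0.12, -0.12, 0, 0],
  [-1, 0, 0, 0.12, 0],
  [-1, 0, 0, 0, 0],
  [-1, 0, 0, 0, 0],
  [-1, 0, 0, 0, 0],
])

```text
t: 32.98
tcp_pos: [0.4311, -0.0887, 0.0626]
tool_rot: [-0.0, -0.707, 0.707, 0.0]
force: [0.3, 0.1, -1.3]
width: 0.0243
```

```bash
python3 - <<'E'
from m import *
import pickle
s=arm.state();p=s["tcp_pos"];print(p,s["force"].round(2),s["width"],s["tool_rot"].round(4))
A=pickle.load(open("side1.pkl","rb"));S=cams.camera("side")
g=S["frame"].astype(float).mean(2);S0=pickle.load(open("side0.pkl","rb"))["frame"].astype(float).mean(2)
for dz in (.0078,.009):
    z=p[2]+dz
    # dark outer arc on bench background, upper side only
    c0=proj(S,[.5375,-.090,z]);P=[]
    for t in np.radians(np.arange(-125,-34,7)):
        r=np.arange(4,10,.1);q=(c0+np.outer(r,[np.cos(t),np.sin(t)])).astype(np.float32)
        h=cv2.remap(g.astype(np.float32),q[:,0][None],q[:,1][None],cv2.INTER_LINEAR)[0]
        i=np.nonzero(h<163)[0].max();P.append(c0+r[i]*np.array([np.cos(t),np.sin(t)]))
    w=np.array([onz(S,*q,z)[:2] for q in P])
    k=least_squares(lambda x:np.hypot(*(w-x[:2]).T)-.0245,w.mean(0),loss="soft_l1",f_scale=.001)
    print(dz,"ring",k.x.round(4),"rms",(k.fun**2).mean()**.5,"n",len(w))
E
```

```text
[ 0.43109894 -0.08865044  0.06260661] [ 0.3   0.15 -1.32] 0.024332931463883333 [-0.     -0.707   0.7072  0.    ]
0.0078 ring [ 0.54   -0.0881] rms 0.0003992489030469256 n 13
0.009 ring [ 0.5396 -0.0886] rms 0.00039949584063009373 n 13
```

Request:
drive_tool([
  [-1, 0.03, 0.03, 0, 0],
  [-1, 0, 0, 0, 0],
  [-1, 0, 0, 0, 0],
  [-1, 0, 0, 0, 0],
])

```text
t: 33.52
tcp_pos: [0.4308, -0.0889, 0.0626]
tool_rot: [0.0, -0.707, 0.707, 0.0]
force: [-0.1, -0.4, -2.2]
width: 0.024
```

```bash
python3 -c "
from h import *
s=arm.state();print(s['tcp_pos'],s['force'].round(2),s['width']);print(arm.hand_in())"
```

```text
[ 0.43080793 -0.08894286  0.06258714] [-0.06 -0.4  -2.24] 0.02402657659752
the job is handed in; nothing more can be done
None
```

I nested both loose discs over the spindle and let go of them. I then handed in at 33.5 s, with the pliers squeezed at 60 N and the spread ring held round the spindle at groove height.

**What the last checks showed:**
- **Discs:** the first looked level and seated in both cameras. The second did in the top view, but the arm hid most of it from the side camera. I saw no disturbance afterwards.
- **Ring height:** I put it at about 70.5 to 71.5 mm, against the groove's 71 mm. It rests on two estimates that agree, one from the grip geometry and one from the side camera. I did not touch-test it.
- **Ring centring:** the side camera put the ring 1.5 to 2 mm off the nose's axis in both x and y, while the contact forces from placing the discs suggested it was nearly on axis. I split the difference with a small shift. Either figure is inside the 5 mm limit.
- **Contact:** the force on the tool held at about 2 N, the weight of the pliers and ring, so I found no sign of the ring touching the shaft or a disc.

**What disagreed:** the gripper read a 24 mm opening on the squeezed handles instead of the stated 29 mm. The picture showed the handles shut and parallel and the ring spread, so I accepted it.

I had viewed all 12 pictures before the final lowering. The last checks were numeric, from pixel values and the arm's state. I did not re-measure the bystanders; the arm kept clear of them.

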